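# Finish a box of leak-tested pressure sensors

### The job

Take the failed sensor (red cap) out of the blue divided box and stand it in the red reject tray, and fill the box with the three passed sensors (green caps) waiting on the mat, so that every cell holds one upright green sensor resting on the floor. Lower each sensor gently rather than dropping it in, without catching or pressing on the dividers or the box; leave the green sensors already packed in their cells, tip nothing over, and leave the other things on the bench where they are.

Things in the scene. Friction and masses are not known exactly. Their poses are not given: they have to be found in the camera images.
- packed1: Passed pressure sensor (green cap) already standing in a cell of the divided box; leave it. Shape of every sensor: upright round, 88 mm tall; steel body 34 mm in diameter from the underside to 46 mm up, then a coloured cap 18 mm in diameter from 46 to 88 mm up (grip it there; a thin black ring runs round it at 55 mm). About 0.12 kg. Origin at the centre of the underside, z up along its axis. 
- packed2: Passed pressure sensor (green cap) already standing in a cell of the divided box; leave it. Shape of every sensor: upright round, 88 mm tall; steel body 34 mm in diameter from the underside to 46 mm up, then a coloured cap 18 mm in diameter from 46 to 88 mm up (grip it there; a thin black ring runs round it at 55 mm). About 0.12 kg. Origin at the centre of the underside, z up along its axis. 
- packed3: Passed pressure sensor (green cap) already standing in a cell of the divided box; leave it. Shape of every sensor: upright round, 88 mm tall; steel body 34 mm in diameter from the underside to 46 mm up, then a coloured cap 18 mm in diameter from 46 to 88 mm up (grip it there; a thin black ring runs round it at 55 mm). About 0.12 kg. Origin at the centre of the underside, z up along its axis. 
- wait1: Passed pressure sensor (green cap) standing on the green mat, waiting to be packed. Shape of every sensor: upright round, 88 mm tall; steel body 34 mm in diameter from the underside to 46 mm up, then a coloured cap 18 mm in diameter from 46 to 88 mm up (grip it there; a thin black ring runs round it at 55 mm). About 0.12 kg. Origin at the centre of the underside, z up along its axis. 
- wait2: Passed pressure sensor (green cap) standing on the green mat, waiting to be packed. Shape of every sensor: upright round, 88 mm tall; steel body 34 mm in diameter from the underside to 46 mm up, then a coloured cap 18 mm in diameter from 46 to 88 mm up (grip it there; a thin black ring runs round it at 55 mm). About 0.12 kg. Origin at the centre of the underside, z up along its axis. 
- wait3: Passed pressure sensor (green cap) standing on the green mat, waiting to be packed. Shape of every sensor: upright round, 88 mm tall; steel body 34 mm in diameter from the underside to 46 mm up, then a coloured cap 18 mm in diameter from 46 to 88 mm up (grip it there; a thin black ring runs round it at 55 mm). About 0.12 kg. Origin at the centre of the underside, z up along its axis. 
- reject: Failed pressure sensor (RED cap) standing in one of the cells of the divided box. Shape of every sensor: upright round, 88 mm tall; steel body 34 mm in diameter from the underside to 46 mm up, then a coloured cap 18 mm in diameter from 46 to 88 mm up (grip it there; a thin black ring runs round it at 55 mm). About 0.12 kg. Origin at the centre of the underside, z up along its axis. 
- box: Fixed blue open box, outer 106 mm (x) by 156 mm (y), walls 5 mm thick, 50 mm high, floor 5 mm thick. Origin: centre of underside. 2 x 3 cells, each 46 mm square, centres at x = -25, 25 mm, y = -50, 0, 50 mm. Four are taken at the start (3 green, 1 red) in any pattern; an empty one has a white disc (no thickness) on its floor. Stands left or right of the robot, turned up to 0.35 rad.
- dividers: White divider insert fixed in the blue box: walls 4 mm thick, tops 45 mm above the bench (5 mm below the box's rim). Origin and axes as the box's.
- tray: Red open reject tray, fixed, empty: outer 110 x 110 mm, walls 4 mm thick and 22 mm high, floor 4 mm thick. Origin at the centre of its underside, z up.
- mat: Green bench mat, fixed, 240 mm along x, 170 mm along y, 3 mm thick, on the other side from the box; three waiting sensors, the regulator, the manifold block and the white housing stand mixed on it, about 70 mm apart. Origin at the centre of its underside.
- regulator: Bystander: upright air regulator, up to 38 mm in diameter (a short brass port sticks out 2 mm more), 100 mm tall, silver foot, grey bowl, black knob. Origin at the centre of its underside.
- manifold: Bystander: small aluminium block 36 x 30 x 34 mm. Origin at the centre of its underside.
- housing: Bystander: white round plastic housing, 42 mm in diameter at the foot, 40 mm tall. Origin at the centre of its underside.
- driver: Bystander: orange-handled screwdriver, 170 mm long, lying beyond the working area along the far edge of the bench. Origin under its middle.
- oiler: Bystander: small oil bottle with a red lid, 44 mm in diameter, 110 mm tall, near the far edge of the bench. Origin at the centre of its underside.
There are look-alikes about, which are no part of the job. What is shaped like the wait2 but brown or orange is not meant. What is shaped like the wait1 but purple is not meant.

How it is judged:
By the outcome, as a careful person would: the job done as asked, in the order asked, and still so for the second after the job is handed in, with the robot touching nothing.
It also fails if it takes over 72 s, if anything falls off the work surface, if the arm or the gripper's body presses on something with over 40 N, if the wrist force passes 120 N, or if a joint passes its speed limit or range.

### The arm

A 6-joint arm with a two-finger parallel gripper is mounted at the origin on the work surface. World frame = base frame: x ahead of the robot, y to its left, z up, the work surface at z = 0. Lengths are in m, angles in rad, forces in N, time in s.
With the tool pointing down it reaches from about 0.375 to 0.975 m from the base axis. Payload 3.8 kg.
Tool frame: the origin (TCP) lies at the very end of the fingers, on their centre line; the grasp point (between the pads) lies bot.grip_point_offset behind it (bot.grip_point_offset is the distance from the TCP to the grasp point, in m); z points along the fingers, y is the line along which they close (so a half turn about z gives the same grasp; the last joint's range is limited). The gripper opens to 85 mm and grips with 20 to 120 N. Pads are 22 mm wide; open, the fingers measure 114 mm over their backs; the gripper's body (76 mm by 85 mm) begins 54 mm behind the grasp point. The pads swing forward as they close: fully open they stand 13 mm farther back than shut.
Start: joints at [1.293, 0.264, 1.604, -0, 1.274, -0.037], TCP at [0.161, 0.656, 0.231] pointing down, gripper open.
Joint ranges: [-2.63, 2.63], [-0.94, 2.18], [0.31, 2.57], [-1.31, 4.45], [0, 2.66], [-2.55, 2.55]. Speed limits (rad/s): [2.57, 2.57, 3.14, 3.14, 3.14, 3.14].

### API

Orientations are given as a rotation vector (axis times angle).
In Python, from workcell import bot, vision gives the robot as it stands.
- The arm moves only by the tool play_rows, never from a script. Its argument "rows" is a list of rows, each an object of numbers: "dx", "dy", "dz": the shift along the tool's x, y, z as a fraction of full scale; "roll": the turn about the tool's z as a fraction of full scale; "fingers": the closure, from 0 (fully open) to 1 (shut). In form: [{"dx": .., "dy": .., "dz": .., "roll": .., "fingers": ..}, ...]. A call has 1 to 20 rows; each row shifts and turns the commanded pose from where the row before left it, along the tool's axes as they then stand; what a row does not reach is not made up. Full scale, the value 1, is 0.04 m for a shift and 4 degrees for a turn. A row lasts 1/12 s, in which the tool goes at most 41.7 mm and 7.16 degrees, less where a joint would pass 70% of its speed; a pose out of reach is approached as far as the arm can. A call with a number of a shift or a turn outside -1 to 1 is refused whole. A call with a gripper value outside its range is refused whole. The fingers move at their own pace and stop on an object; "grip_force" is the grip in N (left out, the last holds). Time passes only in rows, so rows that do not move let the fingers close. It gives the time, the measured TCP pose, the force and the opening at its end, in the units of the state.
- bot.read_state(): the state, without advancing time (a new reading comes with each control period).
- vision.read_camera(name): name is "scene" or "side" or "wrist"; returns a dict with "pixels" (420x560x3 uint8, red, green, blue), "depth" (420x560 float32, m along the optical axis (not along the pixel's ray), 0 where there is no reading), "fx", "fy", "cx", "cy" (pixels), "distortion" ([k1, k2, p1, p2, k3] as OpenCV has them; the pictures are not rectified), "R" (3x3) and "t" (3): a world point X has camera coordinates R X + t. Camera axes: x right, y down, z forward; pixel columns grow to the right and rows downward; lengths in m; the calibration is good to about 2 mm. A picture is of the moment at which its call begins.
- bot.finish_job(): hands the job in, once; it reports no verdict.
The state is a dict: "time": time; "q": joint angles; "joint_vel": joint speeds; "joint_torque": joint torques, N m; "tool_pos": TCP position; "tcp_rot": TCP orientation; "wrist_force": force on the tool from outside, world axes, zero at the start; "torque": the same for the moment, N m; "width": opening from 0.0 (shut) to 1.0 (fully open).
Only numpy, scipy, OpenCV 4.12 (cv2) and the standard library are available. Lean on these libraries where they do the work, as an engineer would, in place of code of your own. Each camera call takes 0.05 s, during which the arm holds its last target. There are 200 camera calls.

## Working session

There is one attempt and no reset: what is moved stays moved. The work goes in short steps, Python scripts to look and compute and a tool call to move; the robot and the scene stay as the last step left them, time stands still between calls to the robot, and variables do not carry over. Pictures are saved under pics/ and viewed, on a budget of 10 in all, crops included, one or two more only if the job needs it, and the job is handed in when it is done.

Besides the shell and the picture viewer there is one more tool, called after "Call:" in YAML: its name, and indented under it one key for each argument. play_rows: Moves the arm, as the interface text tells. Its arguments: {"type":"object","properties":{"rows":{"type":"array","items":{"type":"object","properties":{"dx":{"type":"number","minimum":-1,"maximum":1},"dy":{"type":"number","minimum":-1,"maximum":1},"dz":{"type":"number","minimum":-1,"maximum":1},"roll":{"type":"number","minimum":-1,"maximum":1},"fingers":{"type":"number"}}}},"grip_force":{"type":"number"}},"required":["rows"]}

```bash
ls; mkdir -p pics; cat > h.py <<'E'
import numpy as np, cv2
from workcell import bot, vision
def save(c,n,crop=None,s=1):
    p=c["pixels"][:,:,::-1]
    if crop: x0,y0,x1,y1=crop; p=p[y0:y1,x0:x1]
    p=cv2.resize(p,None,fx=s,fy=s,interpolation=cv2.INTER_CUBIC); cv2.imwrite("pics/"+n,p)
def K(c): return np.array([[c["fx"],0,c["cx"]],[0,c["fy"],c["cy"]],[0,0,1]])
def ray_z(c,u,v,z):
    n=cv2.undistortPoints(np.array([[[u,v]]],float),K(c),np.array(c["distortion"]))[0,0]
    R=np.array(c["R"]);t=np.array(c["t"]);o=-R.T@t;d=R.T@np.r_[n,1]
    return o+d*(z-o[2])/d[2]
def cloud(c):
    h,w=c["depth"].shape;g=np.mgrid[0:h,0:w];uv=np.stack([g[1].ravel(),g[0].ravel()],1).astype(float)
    n=cv2.undistortPoints(uv[:,None],K(c),np.array(c["distortion"]))[:,0];z=c["depth"].ravel()
    return ((np.c_[n*z[:,None],z]-np.array(c["t"]))@np.array(c["R"])).reshape(h,w,3)
E
python3 - <<'E'
from h import *
cs=[vision.read_camera(n) for n in("scene","side","wrist")]
s=bot.read_state();print(s,bot.grip_point_offset)
for c in cs: R=np.array(c["R"]);print(-R.T@c["t"],R[2],c["fx"])
im=np.vstack([np.hstack([cs[0]["pixels"],cs[1]["pixels"]])])
save(cs[0],"a.png",s=1.42);save(cs[1],"b.png",s=1.42)
for n in range(2):
    np.savez(f"c{n}.npz",**cs[n])
E
```

```text
pics
{'time': 0.15, 'q': array([ 1.29310189e+00,  2.64599560e-01,  1.60506020e+00, -1.21093441e-05,
        1.27370591e+00, -3.69231427e-02]), 'joint_vel': array([-0.00115408, -0.00132835, -0.00259173,  0.00138353,  0.0001037 ,
       -0.00263566]), 'joint_torque': array([-3.49191805e-04, -5.15906775e+01, -3.67962921e+01, -1.06298787e-04,
        7.95095373e-03,  2.55569773e-05]), 'tool_pos': array([0.16081999, 0.65497743, 0.23023498]), 'tcp_rot': array([-3.77252128e-01, -3.11859012e+00,  2.75327109e-03]), 'wrist_force': array([-0.35520099,  0.04013375, -0.10391922]), 'torque': array([-0.02531754,  0.02557196, -0.01890522]), 'width': 1.0021240121313428} 0.0187
[ 1.17021144 -0.14423616  0.78050651] [-0.64351242  0.18550429 -0.74261694] 385.0567772757438
[ 0.06423762 -0.71704478  0.88163342] [ 0.40144384  0.6120403  -0.68135857] 516.1377274944776
[0.08547138 0.67286996 0.37429968] [ 0.2975768  -0.07394671 -0.95182978] 320.7791437324899
```

View pics/a.png

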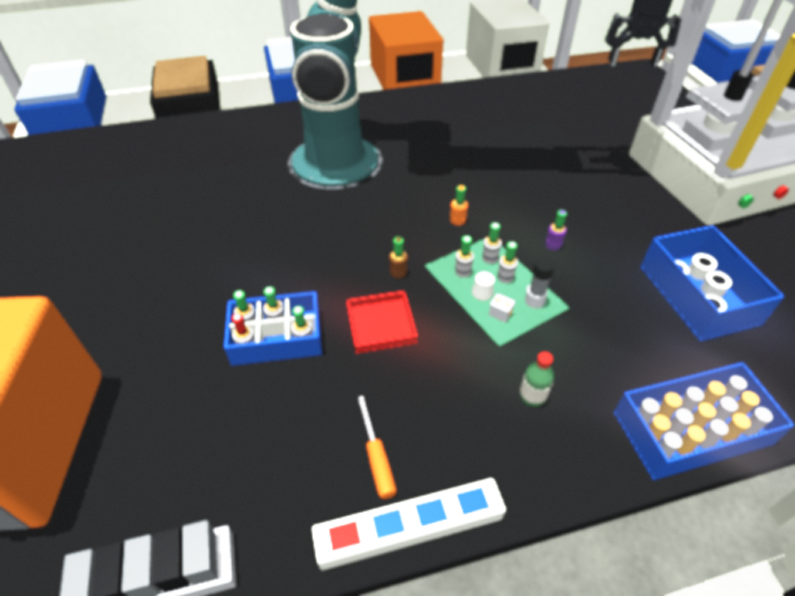

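View pics/b.png

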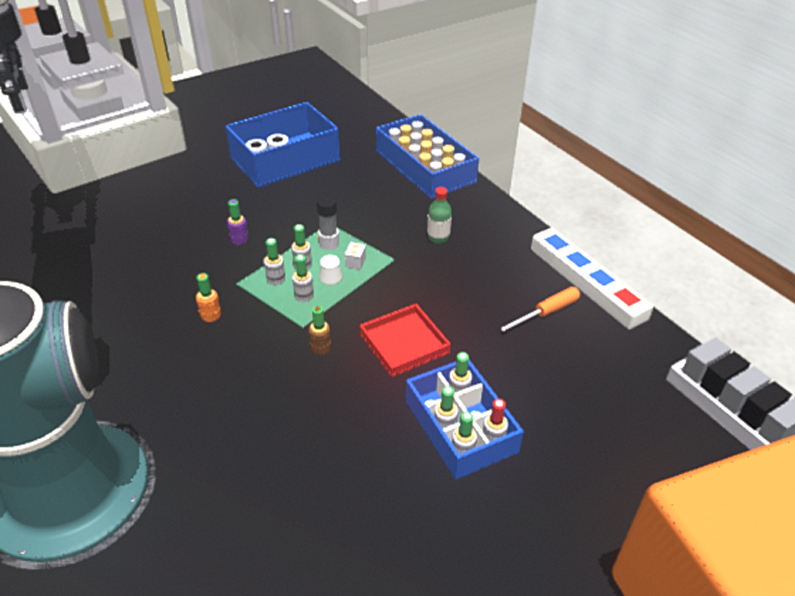

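Scene picture (scaled 1.42): steel-bodied, green-capped waiters are at (466,252), (493,240) and (510,260). The things that could be taken for them are orange (460,205), brown (398,257) and purple (557,230), all with coloured bodies. The red cap is at (239,325) in the box, which is right of the robot; the oiler's red lid is at (545,358). The red tray is at (381,320).

```bash
cat > m.py <<'E'
from h import *
from scipy.optimize import least_squares
def caps(c,zlo=.058):
    P=cloud(c);hsv=cv2.cvtColor(c["pixels"],cv2.COLOR_RGB2HSV);H,S,V=[hsv[...,i].astype(int) for i in range(3)]
    zz=(P[...,2]>zlo)&(P[...,2]<.1)&(c["depth"]>0)&(S>100)&(V>40)
    o=np.array(-np.array(c["R"]).T@c["t"])
    for nm,m in(("green",(H>45)&(H<85)),("red",(H<8)|(H>172))):
        n,l,st,ce=cv2.connectedComponentsWithStats((m&zz).astype(np.uint8))
        for i in range(1,n):
            if st[i,4]<12: continue
            Q=P[l==i];Q=Q[np.abs(Q[:,:2]-np.median(Q[:,:2],0)).max(1)<.02]
            # side surface: exclude top
            S_=Q[Q[:,2]<.087]
            if len(S_)<8: continue
            d=S_[:,:2].mean(0)-o[:2];d/=np.linalg.norm(d)
            f=lambda p:np.hypot(*(S_[:,:2]-p).T)-.009
            r=least_squares(f,S_[:,:2].mean(0)+d*.008,loss="soft_l1",f_scale=.002)
            print(nm,"uv",ce[i].round(),"n",len(Q),"ctr",r.x.round(4),"ztop",np.percentile(Q[:,2],98).round(4))
def blue(c,lo=.04,hi=.06,hr=(100,125)):
    P=cloud(c);hsv=cv2.cvtColor(c["pixels"],cv2.COLOR_RGB2HSV);H,S,V=[hsv[...,i].astype(int) for i in range(3)]
    return P,(H>=hr[0])&(H<=hr[1])&(S>120)&(V>50)&(P[...,2]>lo)&(P[...,2]<hi)&(c["depth"]>0)
E
python3 - <<'E'
from m import *
for n in range(2):
    c=dict(np.load(f"c{n}.npz"));print("cam",n);caps(c)
    P,m=blue(c,.044,.056)
    l=cv2.connectedComponentsWithStats(m.astype(np.uint8))
    Q=P[m];Q=Q[(Q[:,1]<.05)&(Q[:,0]<.8)];r=cv2.minAreaRect((Q[:,:2]*1000).astype(np.float32));print("box rim",r,len(Q))
    hsv=cv2.cvtColor(c["pixels"],cv2.COLOR_RGB2HSV);P=cloud(c)
    m=((hsv[...,0]<8)|(hsv[...,0]>172))&(hsv[...,1]>120)&(P[...,2]<.03)&(P[...,2]>.014)&(P[...,0]<.8)&(c["depth"]>0)
    n_,l,st,ce=cv2.connectedComponentsWithStats(m.astype(np.uint8))
    Q=P[m];Q=Q[np.abs(Q[:,:2]-np.median(Q[:,:2],0)).max(1)<.09];print("tray",cv2.minAreaRect((Q[:,:2]*1000).astype(np.float32)),len(Q))
c=dict(np.load("c1.npz"));save(c,"box.png",(160,130,390,345),3)
E
```

```text
cam 0
green uv [324. 137.] n 43 ctr [0.2973 0.2198] ztop 0.0865
green uv [525. 140.] n 43 ctr [0.4568 0.8129] ztop 0.0744
green uv [394. 154.] n 56 ctr [0.4241 0.3883] ztop 0.0888
green uv [348. 164.] n 52 ctr [0.4316 0.2427] ztop 0.0894
green uv [281. 173.] n 59 ctr [0.4209 0.0512] ztop 0.09
green uv [328. 174.] n 54 ctr [0.4547 0.176 ] ztop 0.091
green uv [359. 178.] n 55 ctr [0.4912 0.2531] ztop 0.0902
green uv [191. 210.] n 57 ctr [ 0.4951 -0.1969] ztop 0.0937
green uv [170. 213.] n 64 ctr [ 0.4905 -0.2493] ztop 0.0935
green uv [211. 224.] n 49 ctr [ 0.5515 -0.1574] ztop 0.0937
green uv [380. 264.] n 136 ctr [0.7635 0.1873] ztop 0.0848
red uv [550. 134.] n 48 ctr [0.4516 0.9131] ztop 0.0751
red uv [169. 229.] n 63 ctr [ 0.5412 -0.2549] ztop 0.0933
box rim ((522.1740112304688, -203.30902099609375), (157.018310546875, 109.3511962890625), 83.57759857177734) 459
tray ((544.2988891601562, -14.203536987304688), (110.0613784790039, 113.68425750732422), 86.52086639404297) 339
cam 1
green uv [165. 147.] n 68 ctr [0.4236 0.3916] ztop 0.0907
green uv [211. 166.] n 72 ctr [0.4897 0.255 ] ztop 0.0918
green uv [191. 175.] n 77 ctr [0.4303 0.2444] ztop 0.0934
green uv [212. 187.] n 72 ctr [0.4539 0.1782] ztop 0.0933
green uv [144. 200.] n 83 ctr [0.2964 0.2218] ztop 0.0903
green uv [224. 222.] n 94 ctr [0.4199 0.0533] ztop 0.0914
green uv [325. 257.] n 70 ctr [ 0.5508 -0.153 ] ztop 0.0964
green uv [315. 281.] n 89 ctr [ 0.4936 -0.196 ] ztop 0.0954
green uv [328. 299.] n 91 ctr [ 0.4893 -0.2471] ztop 0.0945
red uv [350. 291.] n 110 ctr [ 0.5399 -0.2521] ztop 0.0946
box rim ((519.1976318359375, -200.92031860351562), (160.43682861328125, 108.3977279663086), 83.8033447265625) 700
tray ((541.5650024414062, -11.668437957763672), (115.88711547851562, 112.77753448486328), 86.27803039550781) 511
```

View pics/box.png

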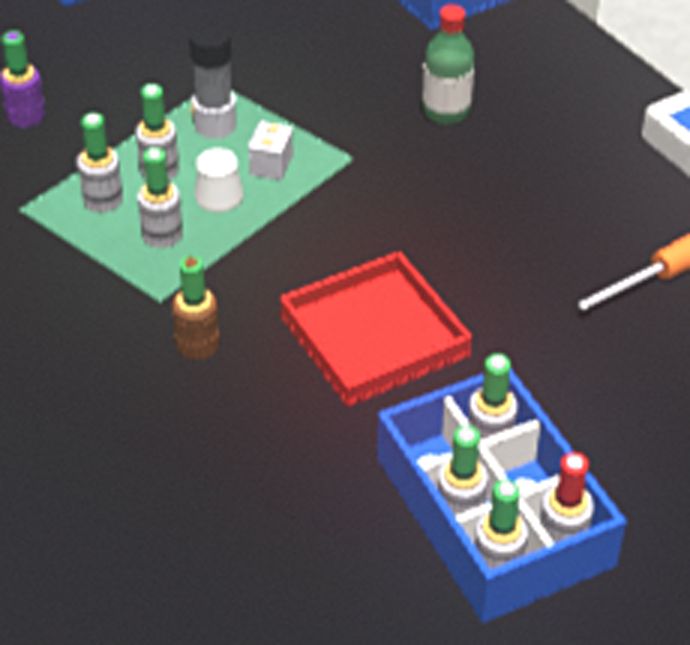

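The crop confirms the choice. The three steel-bodied sensors are at crop (98,165), (155,125) and (160,195); brown (195,305) and purple (22,80) are the wrong ones. The empty cells are near (430,455), which is box (-25,50), and (525,480), which is box (25,0). The red sensor is at (570,490). I'll turn the gripper to a cell diagonal (38.7°), half close it, and move out.

Call:
play_rows:
  rows:
    - {"roll":0.94,"fingers":0.5}
    - {"roll":0.94,"fingers":0.5}
    - {"roll":0.94,"fingers":0.5}
    - {"roll":0.94,"fingers":0.5}
    - {"roll":0.94,"fingers":0.5}
    - {"roll":0.94,"fingers":0.5}
    - {"roll":0.94,"fingers":0.5}
    - {"roll":0.94,"fingers":0.5}
    - {"roll":0.94,"fingers":0.5}
    - {"roll":0.94,"fingers":0.5}
    - {"fingers":0.5}
  grip_force: 40

```text
validation failed for argument at $.ro...
```

```bash
cat > go.py <<'E'
import sys;from h import *
from scipy.spatial.transform import Rotation as Ro
s=bot.read_state();R=Ro.from_rotvec(s["tcp_rot"]).as_matrix()
print("t",round(s["time"],2),"pos",s["tool_pos"].round(4),"yaw",np.degrees(np.arctan2(R[1,1],R[0,1])).round(2),"tilt",np.degrees(np.arccos(-R[2,2])).round(2),"w",round(s["width"],3),"F",s["wrist_force"].round(1))
for a in sys.argv[1:]:
    T=np.array(eval(a));d=R.T@(T-s["tool_pos"])/.04;print(a,"sum of rows dx,dy,dz:",d.round(2))
E
python3 go.py .5405,-.2535,.18
```

```text
t 0.15 pos [0.1608 0.655  0.2302] yaw 76.21 tilt 0.1 w 1.002 F [-0.4  0.  -0.1]
.5405,-.2535,.18 sum of rows dx,dy,dz: [-14.63 -19.79   1.29]
```

Call:
play_rows:
  rows:
    - {"dx":0,"dy":0,"dz":0,"roll":0.94,"fingers":0.5}
    - {"dx":0,"dy":0,"dz":0,"roll":0.94,"fingers":0.5}
    - {"dx":0,"dy":0,"dz":0,"roll":0.94,"fingers":0.5}
    - {"dx":0,"dy":0,"dz":0,"roll":0.94,"fingers":0.5}
    - {"dx":0,"dy":0,"dz":0,"roll":0.94,"fingers":0.5}
    - {"dx":0,"dy":0,"dz":0,"roll":0.94,"fingers":0.5}
    - {"dx":0,"dy":0,"dz":0,"roll":0.94,"fingers":0.5}
    - {"dx":0,"dy":0,"dz":0,"roll":0.94,"fingers":0.5}
    - {"dx":0,"dy":0,"dz":0,"roll":0.94,"fingers":0.5}
    - {"dx":0,"dy":0,"dz":0,"roll":0.94,"fingers":0.5}
    - {"dx":0,"dy":0,"dz":0,"roll":0,"fingers":0.5}
  grip_force: 40

```text
time: 1.07
tool_pos: [0.1609, 0.6552, 0.2307]
tcp_rot: [1.364, 2.83, -0.002]
wrist_force: [0.4, -0.1, 0.1]
width: 0.502
```

```bash
python3 go.py .5405,-.2535,.18
```

```text
t 1.07 pos [0.1609 0.6552 0.2307] yaw 38.51 tilt 0.06 w 0.502 F [ 0.4 -0.1  0.1]
.5405,-.2535,.18 sum of rows dx,dy,dz: [-23.68  -6.72   1.29]
```

Call:
play_rows:
  rows:
    - {"dx":-0.5,"dy":-0.14,"dz":0,"roll":0,"fingers":0.5}
    - {"dx":-0.9,"dy":-0.25,"dz":0,"roll":0,"fingers":0.5}
    - {"dx":-0.9,"dy":-0.25,"dz":0,"roll":0,"fingers":0.5}
    - {"dx":-0.9,"dy":-0.25,"dz":0,"roll":0,"fingers":0.5}
    - {"dx":-0.9,"dy":-0.25,"dz":0,"roll":0,"fingers":0.5}
    - {"dx":-0.9,"dy":-0.25,"dz":0,"roll":0,"fingers":0.5}
    - {"dx":-0.9,"dy":-0.25,"dz":0,"roll":0,"fingers":0.5}
    - {"dx":-0.9,"dy":-0.25,"dz":0,"roll":0,"fingers":0.5}
    - {"dx":-0.9,"dy":-0.25,"dz":0,"roll":0,"fingers":0.5}
    - {"dx":-0.9,"dy":-0.25,"dz":0,"roll":0,"fingers":0.5}
    - {"dx":-0.9,"dy":-0.25,"dz":0,"roll":0,"fingers":0.5}
    - {"dx":-0.9,"dy":-0.25,"dz":0,"roll":0,"fingers":0.5}
    - {"dx":-0.9,"dy":-0.25,"dz":0,"roll":0,"fingers":0.5}
    - {"dx":-0.9,"dy":-0.25,"dz":0,"roll":0,"fingers":0.5}
    - {"dx":-0.9,"dy":-0.25,"dz":0,"roll":0,"fingers":0.5}
    - {"dx":-0.9,"dy":-0.25,"dz":0,"roll":0,"fingers":0.5}
    - {"dx":-0.9,"dy":-0.25,"dz":0,"roll":0,"fingers":0.5}
    - {"dx":-0.9,"dy":-0.25,"dz":0,"roll":0,"fingers":0.5}
    - {"dx":-0.9,"dy":-0.25,"dz":0,"roll":0,"fingers":0.5}
    - {"dx":-0.5,"dy":-0.14,"dz":0,"roll":0,"fingers":0.5}

```text
time: 2.73
tool_pos: [0.4417, -0.0048, 0.2315]
tcp_rot: [1.362, 2.829, -0.001]
wrist_force: [0.7, -0.2, -0.3]
width: 0.501
```

```bash
python3 go.py .5405,-.2535,.18; python3 - <<'E'
from m import *
c=vision.read_camera("wrist");np.savez("w0.npz",**c);save(c,"w0.png");caps(c)
E
```

```text
t 2.73 pos [ 0.4417 -0.0048  0.2315] yaw 38.6 tilt 0.1 w 0.501 F [ 0.7 -0.2 -0.3]
.5405,-.2535,.18 sum of rows dx,dy,dz: [-6.4  -1.95  1.3 ]
green uv [516.   3.] n 176 ctr [0.4918 0.2529] ztop 0.0859
green uv [420.  43.] n 344 ctr [0.4557 0.1766] ztop 0.0929
green uv [296. 128.] n 50 ctr [0.4224 0.0512] ztop 0.0892
green uv [273. 352.] n 326 ctr [ 0.5534 -0.1552] ztop 0.0953
```

View pics/w0.png

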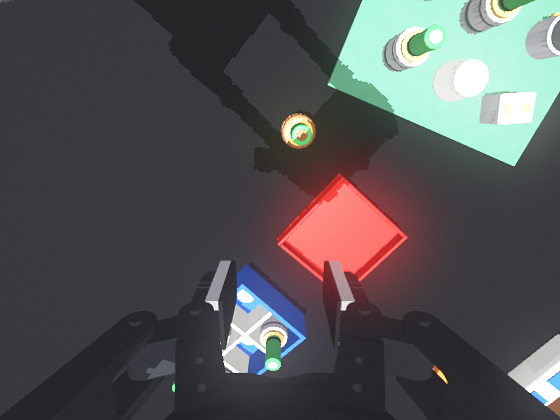

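The wrist view shows the tray at (342,240), the box at (265,320), the brown look-alike at (299,131) and the mat at top right. It agrees with the other cameras to about 2 mm, so I'll go above the red sensor.

Call:
play_rows:
  rows:
    - {"dx":-0.5,"dy":-0.15,"dz":0,"roll":0,"fingers":0.5}
    - {"dx":-0.9,"dy":-0.28,"dz":0,"roll":0,"fingers":0.5}
    - {"dx":-0.9,"dy":-0.28,"dz":0,"roll":0,"fingers":0.5}
    - {"dx":-0.9,"dy":-0.28,"dz":0,"roll":0,"fingers":0.5}
    - {"dx":-0.9,"dy":-0.28,"dz":0.3,"roll":0,"fingers":0.5}
    - {"dx":-0.9,"dy":-0.28,"dz":0.5,"roll":0,"fingers":0.5}
    - {"dx":-0.9,"dy":-0.26,"dz":0.5,"roll":0,"fingers":0.5}
    - {"dx":-0.5,"dy":-0.14,"dz":0,"roll":0,"fingers":0.5}
    - {"dx":0,"dy":0,"dz":0,"roll":0,"fingers":0.5}
    - {"dx":0,"dy":0,"dz":0,"roll":0,"fingers":0.5}

```text
time: 3.62
tool_pos: [0.5388, -0.2492, 0.1793]
tcp_rot: [-1.362, -2.829, -0.001]
wrist_force: [0.3, 0.4, -0.6]
width: 0.502
```

```bash
python3 go.py .5405,-.2535,.06; python3 - <<'E'
from m import *
c=vision.read_camera("wrist");np.savez("w1.npz",**c);save(c,"w1.png");caps(c)
P,m=blue(c,.044,.056);Q=P[m];print(len(Q),cv2.minAreaRect((Q[:,:2]*1000).astype(np.float32)))
E
```

```text
t 3.62 pos [ 0.5388 -0.2492  0.1793] yaw 38.57 tilt 0.11 w 0.502 F [ 0.3  0.4 -0.6]
.5405,-.2535,.06 sum of rows dx,dy,dz: [-0.12 -0.03  2.98]
green uv [374. 128.] n 429 ctr [ 0.5534 -0.1553] ztop 0.096
green uv [237. 167.] n 177 ctr [ 0.4917 -0.2477] ztop 0.0949
red uv [279. 217.] n 456 ctr [ 0.5427 -0.2535] ztop 0.0957
2489 ((522.5138549804688, -201.77569580078125), (156.03408813476562, 106.5475082397461), 83.43164825439453)
```

View pics/w1.png

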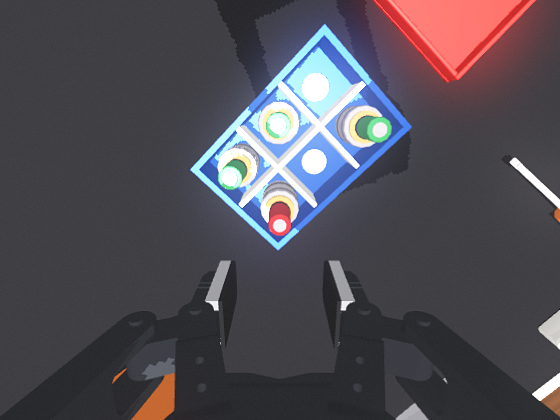

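The box fits well in this view: centre (.5225,-.2018), yaw -6.6°. Red cap top at (279,226) is centred between the fingers, and the white discs are at (315,87) and (314,161). I'll descend, grip and lift.

Call:
play_rows:
  rows:
    - {"dx":-0.13,"dy":0,"dz":0.3,"roll":0,"fingers":0.5}
    - {"dx":0,"dy":0,"dz":0.5,"roll":0,"fingers":0.5}
    - {"dx":0,"dy":0,"dz":0.5,"roll":0,"fingers":0.5}
    - {"dx":0,"dy":0,"dz":0.5,"roll":0,"fingers":0.5}
    - {"dx":0,"dy":0,"dz":0.5,"roll":0,"fingers":0.5}
    - {"dx":0,"dy":0,"dz":0.4,"roll":0,"fingers":0.5}
    - {"dx":0,"dy":0,"dz":0.28,"roll":0,"fingers":0.5}
    - {"dx":0,"dy":0,"dz":0,"roll":0,"fingers":0.5}
    - {"dx":0,"dy":0,"dz":0,"roll":0,"fingers":1}
    - {"dx":0,"dy":0,"dz":0,"roll":0,"fingers":1}
    - {"dx":0,"dy":0,"dz":0,"roll":0,"fingers":1}
    - {"dx":0,"dy":0,"dz":0,"roll":0,"fingers":1}
    - {"dx":0,"dy":0,"dz":0,"roll":0,"fingers":1}
    - {"dx":0,"dy":0,"dz":0,"roll":0,"fingers":1}
  grip_force: 40

```text
time: 4.83
tool_pos: [0.5431, -0.2531, 0.0622]
tcp_rot: [1.362, 2.829, 0.0]
wrist_force: [-0.2, 0.3, 2.8]
width: 0.197
```

```bash
python3 go.py .542,-.013,.18
```

```text
t 4.83 pos [ 0.5431 -0.2531  0.0622] yaw 38.59 tilt 0.12 w 0.197 F [-0.2  0.3  2.8]
.542,-.013,.18 sum of rows dx,dy,dz: [ 4.7   3.73 -2.95]
```

Call:
play_rows:
  rows:
    - {"dx":0,"dy":0,"dz":-0.2,"roll":0,"fingers":1}
    - {"dx":0,"dy":0,"dz":-0.4,"roll":0,"fingers":1}
    - {"dx":0,"dy":0,"dz":-0.6,"roll":0,"fingers":1}
    - {"dx":0,"dy":0,"dz":-0.7,"roll":0,"fingers":1}
    - {"dx":0,"dy":0,"dz":-0.7,"roll":0,"fingers":1}
    - {"dx":0,"dy":0,"dz":-0.4,"roll":0,"fingers":1}
    - {"dx":0.3,"dy":0.24,"dz":0,"roll":0,"fingers":1}
    - {"dx":0.5,"dy":0.4,"dz":0,"roll":0,"fingers":1}
    - {"dx":0.6,"dy":0.48,"dz":0,"roll":0,"fingers":1}
    - {"dx":0.6,"dy":0.48,"dz":0,"roll":0,"fingers":1}
    - {"dx":0.6,"dy":0.48,"dz":0,"roll":0,"fingers":1}
    - {"dx":0.6,"dy":0.48,"dz":0,"roll":0,"fingers":1}
    - {"dx":0.6,"dy":0.48,"dz":0,"roll":0,"fingers":1}
    - {"dx":0.5,"dy":0.4,"dz":0,"roll":0,"fingers":1}
    - {"dx":0.3,"dy":0.22,"dz":0,"roll":0,"fingers":1}
    - {"dx":0.1,"dy":0.07,"dz":0,"roll":0,"fingers":1}
    - {"dx":0,"dy":0,"dz":0,"roll":0,"fingers":1}

```text
time: 6.25
tool_pos: [0.5405, -0.0112, 0.1801]
tcp_rot: [-1.358, -2.831, 0.001]
wrist_force: [-0.9, 0.4, -1.5]
width: 0.2
```

```bash
python3 go.py .542,-.013,.0615
```

```text
t 6.25 pos [ 0.5405 -0.0112  0.1801] yaw 38.74 tilt 0.1 w 0.2 F [-0.9  0.4 -1.5]
.542,-.013,.0615 sum of rows dx,dy,dz: [-0.06  0.01  2.96]
```

Call:
play_rows:
  rows:
    - {"dx":-0.05,"dy":0,"dz":0.3,"roll":0,"fingers":1}
    - {"dx":0,"dy":0,"dz":0.5,"roll":0,"fingers":1}
    - {"dx":0,"dy":0,"dz":0.5,"roll":0,"fingers":1}
    - {"dx":0,"dy":0,"dz":0.5,"roll":0,"fingers":1}
    - {"dx":0,"dy":0,"dz":0.4,"roll":0,"fingers":1}
    - {"dx":0,"dy":0,"dz":0.3,"roll":0,"fingers":1}
    - {"dx":0,"dy":0,"dz":0.2,"roll":0,"fingers":1}
    - {"dx":0,"dy":0,"dz":0.1,"roll":0,"fingers":1}
    - {"dx":0,"dy":0,"dz":0.08,"roll":0,"fingers":1}
    - {"dx":0,"dy":0,"dz":0.06,"roll":0,"fingers":1}
    - {"dx":0,"dy":0,"dz":0.0,"roll":0,"fingers":1}
    - {"dx":0,"dy":0,"dz":0.0,"roll":0,"fingers":1}

```text
time: 7.25
tool_pos: [0.5435, -0.0143, 0.0641]
tcp_rot: [1.362, 2.83, 0.001]
wrist_force: [0.2, -0.1, -0.9]
width: 0.2
```

```bash
python3 go.py .542,-.013,.0612
```

```text
t 7.25 pos [ 0.5435 -0.0143  0.0641] yaw 38.61 tilt 0.08 w 0.2 F [ 0.2 -0.1 -0.9]
.542,-.013,.0612 sum of rows dx,dy,dz: [ 0.05 -0.01  0.07]
```

Call:
play_rows:
  rows:
    - {"dx":0,"dy":0,"dz":0.04,"roll":0,"fingers":1}
    - {"dx":0,"dy":0,"dz":0.03,"roll":0,"fingers":1}
    - {"dx":0,"dy":0,"dz":0,"roll":0,"fingers":1}

```text
time: 7.5
tool_pos: [0.5434, -0.0142, 0.0612]
tcp_rot: [1.361, 2.83, 0.001]
wrist_force: [0.4, -1.3, -0.1]
width: 0.195
```

Call:
play_rows:
  rows:
    - {"dx":0,"dy":0,"dz":0,"roll":0,"fingers":0.7}
    - {"dx":0,"dy":0,"dz":0,"roll":0,"fingers":0.5}
    - {"dx":0,"dy":0,"dz":0,"roll":0,"fingers":0.5}
    - {"dx":0,"dy":0,"dz":0,"roll":0,"fingers":0.5}
    - {"dx":0,"dy":0,"dz":-0.3,"roll":0,"fingers":0.5}
    - {"dx":0,"dy":0,"dz":-0.6,"roll":0,"fingers":0.5}
    - {"dx":0,"dy":0,"dz":-0.8,"roll":0,"fingers":0.5}
    - {"dx":0,"dy":0,"dz":-0.8,"roll":0,"fingers":0.5}
    - {"dx":0.3,"dy":0.06,"dz":-0.5,"roll":0,"fingers":0.5}
    - {"dx":0.7,"dy":0.18,"dz":0,"roll":0,"fingers":0.5}
    - {"dx":0.8,"dy":0.2,"dz":0,"roll":0,"fingers":0.5}
    - {"dx":0.8,"dy":0.2,"dz":0,"roll":0,"fingers":0.5}
    - {"dx":0.8,"dy":0.2,"dz":0,"roll":0,"fingers":0.5}
    - {"dx":0.8,"dy":0.2,"dz":0,"roll":0,"fingers":0.5}
    - {"dx":0.6,"dy":0.15,"dz":0,"roll":0,"fingers":0.5}
    - {"dx":0.3,"dy":0.07,"dz":0,"roll":0,"fingers":0.5}
    - {"dx":0,"dy":0,"dz":0,"roll":0,"fingers":0.5}
    - {"dx":0,"dy":0,"dz":0,"roll":0,"fingers":0.5}

```text
time: 9.0
tool_pos: [0.4549, 0.177, 0.1814]
tcp_rot: [1.359, 2.831, 0.001]
wrist_force: [-0.1, 0.5, 0.3]
width: 0.501
```

```bash
python3 go.py .455,.177,.058; python3 - <<'E'
from m import *
c=vision.read_camera("wrist");np.savez("w2.npz",**c);save(c,"w2.png");caps(c)
caps(vision.read_camera("side"))
E
```

```text
t 9.0 pos [0.4549 0.177  0.1814] yaw 38.72 tilt 0.07 w 0.501 F [-0.1  0.5  0.3]
.455,.177,.058 sum of rows dx,dy,dz: [ 0.   -0.    3.08]
green uv [143.  29.] n 873 ctr [0.2981 0.2196] ztop 0.0906
green uv [312. 127.] n 272 ctr [0.4335 0.2429] ztop 0.0938
green uv [376. 165.] n 519 ctr [0.4928 0.253 ] ztop 0.0936
green uv [279. 209.] n 441 ctr [0.4556 0.1766] ztop 0.0934
green uv [163. 289.] n 540 ctr [0.4218 0.0512] ztop 0.0903
green uv [533. 377.] n 576 ctr [0.7544 0.1989] ztop 0.0938
green uv [165. 147.] n 67 ctr [0.4234 0.3917] ztop 0.0912
green uv [211. 166.] n 70 ctr [0.4898 0.2553] ztop 0.0946
green uv [191. 175.] n 76 ctr [0.4308 0.2447] ztop 0.0935
green uv [212. 187.] n 72 ctr [0.4539 0.1786] ztop 0.0931
green uv [143. 200.] n 83 ctr [0.2958 0.2217] ztop 0.0907
green uv [224. 222.] n 90 ctr [0.4195 0.0533] ztop 0.0914
green uv [325. 256.] n 80 ctr [ 0.5511 -0.1538] ztop 0.096
green uv [315. 281.] n 92 ctr [ 0.4937 -0.1963] ztop 0.0966
green uv [328. 299.] n 91 ctr [ 0.4888 -0.2469] ztop 0.0948
red uv [285. 219.] n 101 ctr [ 0.5412 -0.0123] ztop 0.0944
```

View pics/w2.png

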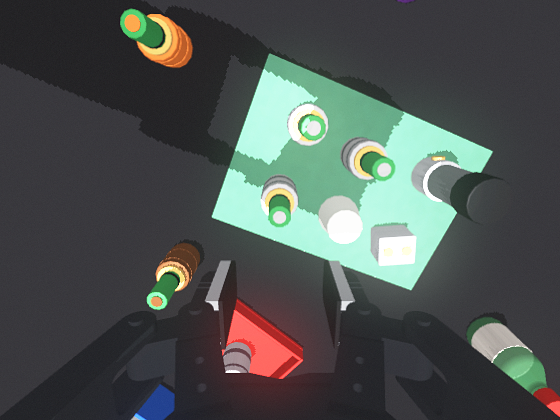

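Three steel-bodied waiters are at (279,210), (313,127) and (378,165). The red sensor is standing in the tray, with its body at (237,357). Now I'll pick the one at (.4556,.1766).

Call:
play_rows:
  rows:
    - {"dx":0,"dy":0,"dz":0.3,"roll":0,"fingers":0.5}
    - {"dx":0,"dy":0,"dz":0.5,"roll":0,"fingers":0.5}
    - {"dx":0,"dy":0,"dz":0.6,"roll":0,"fingers":0.5}
    - {"dx":0,"dy":0,"dz":0.6,"roll":0,"fingers":0.5}
    - {"dx":0,"dy":0,"dz":0.5,"roll":0,"fingers":0.5}
    - {"dx":0,"dy":0,"dz":0.4,"roll":0,"fingers":0.5}
    - {"dx":0,"dy":0,"dz":0.18,"roll":0,"fingers":0.5}
    - {"dx":0,"dy":0,"dz":0,"roll":0,"fingers":0.5}
    - {"dx":0,"dy":0,"dz":0,"roll":0,"fingers":1}
    - {"dx":0,"dy":0,"dz":0,"roll":0,"fingers":1}
    - {"dx":0,"dy":0,"dz":0,"roll":0,"fingers":1}
    - {"dx":0,"dy":0,"dz":0,"roll":0,"fingers":1}
    - {"dx":0,"dy":0,"dz":0,"roll":0,"fingers":1}

```text
time: 10.18
tool_pos: [0.4556, 0.1768, 0.0583]
tcp_rot: [1.362, 2.83, 0.002]
wrist_force: [0.2, -1.1, 1.6]
width: 0.197
```

```bash
python3 - <<'E'
import numpy as np
a=np.radians(-6.5);c=np.array([.5225,-.2018]);R=np.array([[np.cos(a),-np.sin(a)],[np.sin(a),np.cos(a)]])
for p in [(-25,50),(25,0),(25,-50)]: print(p,(c+R@np.array(p)/1000).round(4))
E
python3 go.py .5035,-.1493,.18 .5473,-.2046,.18 .5417,-.2543,.18
```

```text
(-25, 50) [ 0.5033 -0.1493]
(25, 0) [ 0.5473 -0.2046]
(25, -50) [ 0.5417 -0.2543]
t 10.18 pos [0.4556 0.1768 0.0583] yaw 38.61 tilt 0.11 w 0.197 F [ 0.2 -1.1  1.6]
.5035,-.1493,.18 sum of rows dx,dy,dz: [-7.12 -4.15 -3.04]
.5473,-.2046,.18 sum of rows dx,dy,dz: [-8.88 -4.15 -3.04]
.5417,-.2543,.18 sum of rows dx,dy,dz: [-9.77 -5.04 -3.04]
```

Call:
play_rows:
  rows:
    - {"dx":0,"dy":0,"dz":-0.3,"roll":0,"fingers":1}
    - {"dx":0,"dy":0,"dz":-0.6,"roll":0,"fingers":1}
    - {"dx":0,"dy":0,"dz":-0.8,"roll":0,"fingers":1}
    - {"dx":0,"dy":0,"dz":-0.8,"roll":0,"fingers":1}
    - {"dx":0,"dy":0,"dz":-0.54,"roll":0,"fingers":1}
    - {"dx":-0.4,"dy":-0.2,"dz":0,"roll":0,"fingers":1}
    - {"dx":-0.7,"dy":-0.36,"dz":0,"roll":0,"fingers":1}
    - {"dx":-0.7,"dy":-0.36,"dz":0,"roll":0,"fingers":1}
    - {"dx":-0.7,"dy":-0.36,"dz":0,"roll":0,"fingers":1}
    - {"dx":-0.7,"dy":-0.36,"dz":0,"roll":0,"fingers":1}
    - {"dx":-0.7,"dy":-0.36,"dz":0,"roll":0,"fingers":1}
    - {"dx":-0.7,"dy":-0.36,"dz":0,"roll":0,"fingers":1}
    - {"dx":-0.7,"dy":-0.36,"dz":0,"roll":0,"fingers":1}
    - {"dx":-0.7,"dy":-0.36,"dz":0,"roll":0,"fingers":1}
    - {"dx":-0.7,"dy":-0.36,"dz":0,"roll":0,"fingers":1}
    - {"dx":-0.7,"dy":-0.36,"dz":0,"roll":0,"fingers":1}
    - {"dx":-0.7,"dy":-0.36,"dz":0,"roll":0,"fingers":1}
    - {"dx":-0.7,"dy":-0.36,"dz":0,"roll":0,"fingers":1}
    - {"dx":-0.7,"dy":-0.36,"dz":0,"roll":0,"fingers":1}
    - {"dx":-0.27,"dy":-0.16,"dz":0,"roll":0,"fingers":1}

```text
time: 11.85
tool_pos: [0.5419, -0.2584, 0.1794]
tcp_rot: [1.364, 2.827, -0.002]
wrist_force: [-0.3, 0.6, -0.2]
width: 0.198
```

Call:
play_rows:
  rows:
    - {"dx":0,"dy":0,"dz":0,"roll":0,"fingers":1}
    - {"dx":0,"dy":0,"dz":0,"roll":0,"fingers":1}

```text
time: 12.02
tool_pos: [0.5409, -0.2546, 0.1788]
tcp_rot: [-1.364, -2.829, -0.001]
wrist_force: [0.6, 0.1, -1.2]
width: 0.198
```

```bash
python3 go.py .5417,-.2543,.0603;  python3 - <<'E'
from m import *
c=vision.read_camera("wrist");caps(c,.045)
P,m=blue(c,.044,.056);Q=P[m];print(len(Q),cv2.minAreaRect((Q[:,:2]*1000).astype(np.float32)))
# held cap in pixels
hsv=cv2.cvtColor(c["pixels"],cv2.COLOR_RGB2HSV);mm=(P[...,2]>.13)&(P[...,2]<.23)&(hsv[...,0]>45)&(hsv[...,0]<85)&(hsv[...,1]>100)
Q=P[mm];print(len(Q),Q.mean(0) if len(Q) else 0)
save(c,"w3.png")
E
```

```text
t 12.02 pos [ 0.5409 -0.2546  0.1788] yaw 38.52 tilt 0.06 w 0.198 F [ 0.6  0.1 -1.2]
.5417,-.2543,.0603 sum of rows dx,dy,dz: [-0.01  0.02  2.96]
green uv [376. 120.] n 496 ctr [ 0.5533 -0.1553] ztop 0.0957
green uv [239. 160.] n 163 ctr [ 0.4917 -0.2478] ztop 0.0945
2457 ((522.6915283203125, -200.08071899414062), (151.706787109375, 106.79239654541016), 83.35770416259766)
2079 [ 0.53769916 -0.25041271  0.20374893]
```

View pics/w3.png

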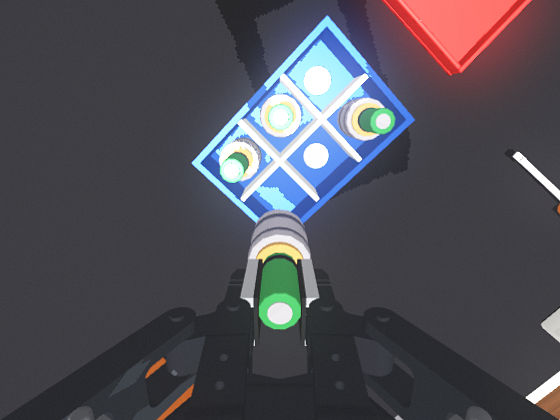

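The sensor is held straight (cap top (280,314), body (280,230)). I'll lower it into the former reject cell.

Call:
play_rows:
  rows:
    - {"dx":-0.01,"dy":0.02,"dz":0.3,"roll":0,"fingers":1}
    - {"dx":0,"dy":0,"dz":0.4,"roll":0,"fingers":1}
    - {"dx":0,"dy":0,"dz":0.4,"roll":0,"fingers":1}
    - {"dx":0,"dy":0,"dz":0.4,"roll":0,"fingers":1}
    - {"dx":0,"dy":0,"dz":0.4,"roll":0,"fingers":1}
    - {"dx":0,"dy":0,"dz":0.35,"roll":0,"fingers":1}
    - {"dx":0,"dy":0,"dz":0.25,"roll":0,"fingers":1}
    - {"dx":0,"dy":0,"dz":0.2,"roll":0,"fingers":1}
    - {"dx":0,"dy":0,"dz":0.12,"roll":0,"fingers":1}
    - {"dx":0,"dy":0,"dz":0.06,"roll":0,"fingers":1}
    - {"dx":0,"dy":0,"dz":0.02,"roll":0,"fingers":1}
    - {"dx":0,"dy":0,"dz":0.0,"roll":0,"fingers":1}
    - {"dx":0,"dy":0,"dz":0.0,"roll":0,"fingers":1}

```text
time: 13.15
tool_pos: [0.5427, -0.2548, 0.0638]
tcp_rot: [1.362, 2.829, -0.0]
wrist_force: [0.1, -0.5, -1.1]
width: 0.201
```

```bash
python3 go.py .5417,-.2543,.0603 .5417,-.2543,.18
```

```text
t 13.15 pos [ 0.5427 -0.2548  0.0638] yaw 38.6 tilt 0.09 w 0.201 F [ 0.1 -0.5 -1.1]
.5417,-.2543,.0603 sum of rows dx,dy,dz: [ 0.02 -0.01  0.09]
.5417,-.2543,.18 sum of rows dx,dy,dz: [ 0.02 -0.01 -2.91]
```

Call:
play_rows:
  rows:
    - {"dx":0,"dy":0,"dz":0.04,"roll":0,"fingers":1}
    - {"dx":0,"dy":0,"dz":0.03,"roll":0,"fingers":1}
    - {"dx":0,"dy":0,"dz":0,"roll":0,"fingers":1}

```text
time: 13.4
tool_pos: [0.5423, -0.2546, 0.0604]
tcp_rot: [1.362, 2.83, 0.0]
wrist_force: [-0.2, -0.1, -1.3]
width: 0.199
```

Call:
play_rows:
  rows:
    - {"dx":0,"dy":0,"dz":0.02,"roll":0,"fingers":1}
    - {"dx":0,"dy":0,"dz":0,"roll":0,"fingers":1}

```text
time: 13.57
tool_pos: [0.5424, -0.2548, 0.0604]
tcp_rot: [1.362, 2.83, -0.0]
wrist_force: [-1.0, -0.0, 5.1]
width: 0.199
```

Call:
play_rows:
  rows:
    - {"dx":0,"dy":0,"dz":0,"roll":0,"fingers":0.75}
    - {"dx":0,"dy":0,"dz":0,"roll":0,"fingers":0.5}
    - {"dx":0,"dy":0,"dz":0,"roll":0,"fingers":0.5}
    - {"dx":0,"dy":0,"dz":0,"roll":0,"fingers":0.5}
    - {"dx":0,"dy":0,"dz":-0.4,"roll":0,"fingers":0.5}
    - {"dx":0,"dy":0,"dz":-0.8,"roll":0,"fingers":0.5}
    - {"dx":0,"dy":0,"dz":-0.8,"roll":0,"fingers":0.5}
    - {"dx":0,"dy":0,"dz":-0.9,"roll":0,"fingers":0.5}
    - {"dx":0.4,"dy":0.2,"dz":0,"roll":0,"fingers":0.5}
    - {"dx":0.85,"dy":0.42,"dz":0,"roll":0,"fingers":0.5}
    - {"dx":0.85,"dy":0.42,"dz":0,"roll":0,"fingers":0.5}
    - {"dx":0.85,"dy":0.42,"dz":0,"roll":0,"fingers":0.5}
    - {"dx":0.85,"dy":0.42,"dz":0,"roll":0,"fingers":0.5}
    - {"dx":0.85,"dy":0.42,"dz":0,"roll":0,"fingers":0.5}
    - {"dx":0.85,"dy":0.42,"dz":0,"roll":0,"fingers":0.5}
    - {"dx":0.85,"dy":0.42,"dz":0,"roll":0,"fingers":0.5}
    - {"dx":0.85,"dy":0.42,"dz":0,"roll":0,"fingers":0.5}
    - {"dx":0.85,"dy":0.42,"dz":0,"roll":0,"fingers":0.5}
    - {"dx":0.85,"dy":0.42,"dz":0,"roll":0,"fingers":0.5}
    - {"dx":0.85,"dy":0.42,"dz":0,"roll":0,"fingers":0.5}

```text
time: 15.23
tool_pos: [0.4485, 0.1724, 0.1754]
tcp_rot: [1.362, 2.83, 0.001]
wrist_force: [1.1, -0.3, -0.1]
width: 0.499
```

Call:
play_rows:
  rows:
    - {"dx":0.85,"dy":0.42,"dz":0,"roll":0,"fingers":0.5}
    - {"dx":0.5,"dy":0.25,"dz":0,"roll":0,"fingers":0.5}
    - {"dx":0.32,"dy":0.15,"dz":0,"roll":0,"fingers":0.5}
    - {"dx":0,"dy":0,"dz":0,"roll":0,"fingers":0.5}
    - {"dx":0,"dy":0,"dz":0,"roll":0,"fingers":0.5}

```text
time: 15.65
tool_pos: [0.4329, 0.2438, 0.1751]
tcp_rot: [1.359, 2.832, -0.001]
wrist_force: [0.6, -0.7, -0.5]
width: 0.504
```

```bash
python3 go.py .4335,.2429,.058; python3 - <<'E'
from m import *
caps(vision.read_camera("wrist"));print();caps(vision.read_camera("side"))
E
```

```text
t 15.65 pos [0.4329 0.2438 0.1751] yaw 38.74 tilt 0.03 w 0.504 F [ 0.6 -0.7 -0.5]
.4335,.2429,.058 sum of rows dx,dy,dz: [-0.03 -0.    2.93]
green uv [401.  49.] n 602 ctr [0.4256 0.3902] ztop 0.0906
green uv [118. 126.] n 766 ctr [0.2979 0.2196] ztop 0.0905
green uv [278. 211.] n 467 ctr [0.433  0.2431] ztop 0.0935
green uv [342. 245.] n 519 ctr [0.4925 0.2532] ztop 0.0933

green uv [165. 147.] n 69 ctr [0.4239 0.3917] ztop 0.0897
green uv [211. 166.] n 72 ctr [0.49   0.2553] ztop 0.0922
green uv [191. 176.] n 78 ctr [0.4309 0.2453] ztop 0.0933
green uv [144. 200.] n 86 ctr [0.2958 0.221 ] ztop 0.0911
green uv [224. 222.] n 92 ctr [0.4202 0.0532] ztop 0.0918
green uv [325. 257.] n 78 ctr [ 0.5509 -0.1531] ztop 0.0957
green uv [315. 281.] n 90 ctr [ 0.4934 -0.1964] ztop 0.0955
green uv [350. 291.] n 96 ctr [ 0.5397 -0.2538] ztop 0.094
green uv [328. 300.] n 91 ctr [ 0.4888 -0.2468] ztop 0.0956
red uv [285. 219.] n 98 ctr [ 0.5414 -0.0123] ztop 0.0949
```

Call:
play_rows:
  rows:
    - {"dx":-0.02,"dy":0,"dz":0.3,"roll":0,"fingers":0.5}
    - {"dx":0,"dy":0,"dz":0.5,"roll":0,"fingers":0.5}
    - {"dx":0,"dy":0,"dz":0.5,"roll":0,"fingers":0.5}
    - {"dx":0,"dy":0,"dz":0.5,"roll":0,"fingers":0.5}
    - {"dx":0,"dy":0,"dz":0.5,"roll":0,"fingers":0.5}
    - {"dx":0,"dy":0,"dz":0.4,"roll":0,"fingers":0.5}
    - {"dx":0,"dy":0,"dz":0.23,"roll":0,"fingers":0.5}
    - {"dx":0,"dy":0,"dz":0,"roll":0,"fingers":0.5}
    - {"dx":0,"dy":0,"dz":0,"roll":0,"fingers":1}
    - {"dx":0,"dy":0,"dz":0,"roll":0,"fingers":1}
    - {"dx":0,"dy":0,"dz":0,"roll":0,"fingers":1}
    - {"dx":0,"dy":0,"dz":0,"roll":0,"fingers":1}
    - {"dx":0,"dy":0,"dz":0,"roll":0,"fingers":1}

```text
time: 16.83
tool_pos: [0.4344, 0.243, 0.0589]
tcp_rot: [1.362, 2.83, 0.002]
wrist_force: [-0.3, 0.6, -0.3]
width: 0.196
```

```bash
python3 go.py .5473,-.2046,.18
```

```text
t 16.83 pos [0.4344 0.243  0.0589] yaw 38.61 tilt 0.09 w 0.196 F [-0.3  0.6 -0.3]
.5473,-.2046,.18 sum of rows dx,dy,dz: [-10.51  -4.77  -3.03]
```

Call:
play_rows:
  rows:
    - {"dx":0,"dy":0,"dz":-0.3,"roll":0,"fingers":1}
    - {"dx":0,"dy":0,"dz":-0.6,"roll":0,"fingers":1}
    - {"dx":0,"dy":0,"dz":-0.8,"roll":0,"fingers":1}
    - {"dx":0,"dy":0,"dz":-0.8,"roll":0,"fingers":1}
    - {"dx":0,"dy":0,"dz":-0.53,"roll":0,"fingers":1}
    - {"dx":-0.4,"dy":-0.18,"dz":0,"roll":0,"fingers":1}
    - {"dx":-0.65,"dy":-0.295,"dz":0,"roll":0,"fingers":1}
    - {"dx":-0.65,"dy":-0.295,"dz":0,"roll":0,"fingers":1}
    - {"dx":-0.65,"dy":-0.295,"dz":0,"roll":0,"fingers":1}
    - {"dx":-0.65,"dy":-0.295,"dz":0,"roll":0,"fingers":1}
    - {"dx":-0.65,"dy":-0.295,"dz":0,"roll":0,"fingers":1}
    - {"dx":-0.65,"dy":-0.295,"dz":0,"roll":0,"fingers":1}
    - {"dx":-0.65,"dy":-0.295,"dz":0,"roll":0,"fingers":1}
    - {"dx":-0.65,"dy":-0.295,"dz":0,"roll":0,"fingers":1}
    - {"dx":-0.65,"dy":-0.295,"dz":0,"roll":0,"fingers":1}
    - {"dx":-0.65,"dy":-0.295,"dz":0,"roll":0,"fingers":1}
    - {"dx":-0.65,"dy":-0.295,"dz":0,"roll":0,"fingers":1}
    - {"dx":-0.65,"dy":-0.295,"dz":0,"roll":0,"fingers":1}
    - {"dx":-0.65,"dy":-0.295,"dz":0,"roll":0,"fingers":1}
    - {"dx":-0.65,"dy":-0.295,"dz":0,"roll":0,"fingers":1}

```text
time: 18.5
tool_pos: [0.5364, -0.1632, 0.1805]
tcp_rot: [1.362, 2.83, 0.0]
wrist_force: [0.8, -0.3, -1.2]
width: 0.196
```

Call:
play_rows:
  rows:
    - {"dx":-0.65,"dy":-0.295,"dz":0,"roll":0,"fingers":1}
    - {"dx":-0.36,"dy":-0.165,"dz":0,"roll":0,"fingers":1}
    - {"dx":0,"dy":0,"dz":0,"roll":0,"fingers":1}
    - {"dx":0,"dy":0,"dz":0,"roll":0,"fingers":1}
    - {"dx":0,"dy":0,"dz":0,"roll":0,"fingers":1}

```text
time: 18.92
tool_pos: [0.5466, -0.2039, 0.1795]
tcp_rot: [-1.362, -2.83, -0.001]
wrist_force: [-0.6, -0.2, -1.2]
width: 0.199
```

```bash
python3 go.py .5473,-.2046,.0609
```

```text
t 18.92 pos [ 0.5466 -0.2039  0.1795] yaw 38.6 tilt 0.06 w 0.199 F [-0.6 -0.2 -1.2]
.5473,-.2046,.0609 sum of rows dx,dy,dz: [-0.03  0.    2.96]
```

Call:
play_rows:
  rows:
    - {"dx":0,"dy":-0.01,"dz":0.3,"roll":0,"fingers":1}
    - {"dx":0,"dy":0,"dz":0.4,"roll":0,"fingers":1}
    - {"dx":0,"dy":0,"dz":0.4,"roll":0,"fingers":1}
    - {"dx":0,"dy":0,"dz":0.4,"roll":0,"fingers":1}
    - {"dx":0,"dy":0,"dz":0.4,"roll":0,"fingers":1}
    - {"dx":0,"dy":0,"dz":0.35,"roll":0,"fingers":1}
    - {"dx":0,"dy":0,"dz":0.25,"roll":0,"fingers":1}
    - {"dx":0,"dy":0,"dz":0.2,"roll":0,"fingers":1}
    - {"dx":0,"dy":0,"dz":0.12,"roll":0,"fingers":1}
    - {"dx":0,"dy":0,"dz":0.08,"roll":0,"fingers":1}
    - {"dx":0,"dy":0,"dz":0.04,"roll":0,"fingers":1}
    - {"dx":0,"dy":0,"dz":0.02,"roll":0,"fingers":1}
    - {"dx":0,"dy":0,"dz":0.0,"roll":0,"fingers":1}
    - {"dx":0,"dy":0,"dz":0.0,"roll":0,"fingers":1}

```text
time: 20.08
tool_pos: [0.5472, -0.2054, 0.0616]
tcp_rot: [1.362, 2.83, 0.0]
wrist_force: [-0.1, 0.2, -1.3]
width: 0.196
```

Call:
play_rows:
  rows:
    - {"dx":0,"dy":0,"dz":0.025,"roll":0,"fingers":1}
    - {"dx":0,"dy":0,"dz":0,"roll":0,"fingers":1}

```text
time: 20.25
tool_pos: [0.5474, -0.2056, 0.061]
tcp_rot: [1.362, 2.829, -0.0]
wrist_force: [-0.7, 0.2, 3.0]
width: 0.199
```

Call:
play_rows:
  rows:
    - {"dx":0,"dy":0,"dz":0,"roll":0,"fingers":0.75}
    - {"dx":0,"dy":0,"dz":0,"roll":0,"fingers":0.5}
    - {"dx":0,"dy":0,"dz":0,"roll":0,"fingers":0.5}
    - {"dx":0,"dy":0,"dz":0,"roll":0,"fingers":0.5}
    - {"dx":0,"dy":0,"dz":-0.4,"roll":0,"fingers":0.5}
    - {"dx":0,"dy":0,"dz":-0.8,"roll":0,"fingers":0.5}
    - {"dx":0,"dy":0,"dz":-0.8,"roll":0,"fingers":0.5}
    - {"dx":0,"dy":0,"dz":-0.95,"roll":0,"fingers":0.5}
    - {"dx":0.4,"dy":0.25,"dz":0,"roll":0,"fingers":0.5}
    - {"dx":0.72,"dy":0.45,"dz":0,"roll":0,"fingers":0.5}
    - {"dx":0.72,"dy":0.45,"dz":0,"roll":0,"fingers":0.5}
    - {"dx":0.72,"dy":0.45,"dz":0,"roll":0,"fingers":0.5}
    - {"dx":0.72,"dy":0.45,"dz":0,"roll":0,"fingers":0.5}
    - {"dx":0.72,"dy":0.45,"dz":0,"roll":0,"fingers":0.5}
    - {"dx":0.72,"dy":0.45,"dz":0,"roll":0,"fingers":0.5}
    - {"dx":0.72,"dy":0.45,"dz":0,"roll":0,"fingers":0.5}
    - {"dx":0.72,"dy":0.45,"dz":0,"roll":0,"fingers":0.5}
    - {"dx":0.72,"dy":0.45,"dz":0,"roll":0,"fingers":0.5}
    - {"dx":0.72,"dy":0.45,"dz":0,"roll":0,"fingers":0.5}
    - {"dx":0.72,"dy":0.45,"dz":0,"roll":0,"fingers":0.5}

```text
time: 21.92
tool_pos: [0.5011, 0.1863, 0.178]
tcp_rot: [1.362, 2.831, 0.0]
wrist_force: [0.5, 0.2, 0.1]
width: 0.503
```

Call:
play_rows:
  rows:
    - {"dx":0.72,"dy":0.45,"dz":0,"roll":0,"fingers":0.5}
    - {"dx":0.5,"dy":0.3,"dz":0,"roll":0,"fingers":0.5}
    - {"dx":0.28,"dy":0.14,"dz":0,"roll":0,"fingers":0.5}
    - {"dx":0,"dy":0,"dz":0,"roll":0,"fingers":0.5}
    - {"dx":0,"dy":0,"dz":0,"roll":0,"fingers":0.5}

```text
time: 22.33
tool_pos: [0.4918, 0.2537, 0.1777]
tcp_rot: [1.36, 2.832, -0.002]
wrist_force: [0.3, -0.8, -0.2]
width: 0.507
```

```bash
python3 go.py .4927,.2531,.058; python3 - <<'E'
from m import *
c=vision.read_camera("wrist");caps(c);print();caps(vision.read_camera("side"));save(c,"w4.png")
E
```

```text
t 22.33 pos [0.4918 0.2537 0.1777] yaw 38.69 tilt 0.06 w 0.507 F [ 0.3 -0.8 -0.2]
.4927,.2531,.058 sum of rows dx,dy,dz: [-0.02  0.01  2.99]
green uv [325.  11.] n 334 ctr [0.4258 0.3901] ztop 0.0897
green uv [43. 85.] n 1049 ctr [0.2979 0.2194] ztop 0.0905
green uv [279. 210.] n 447 ctr [0.4923 0.253 ] ztop 0.0935
green uv [ 85. 326.] n 667 ctr [0.4221 0.0509] ztop 0.09
red uv [160. 416.] n 74 ctr [ 0.5441 -0.0147] ztop 0.0687

green uv [165. 147.] n 68 ctr [0.4238 0.3913] ztop 0.0899
green uv [211. 166.] n 71 ctr [0.4903 0.255 ] ztop 0.093
green uv [144. 200.] n 83 ctr [0.2964 0.2215] ztop 0.09
green uv [224. 222.] n 92 ctr [0.419  0.0536] ztop 0.0912
green uv [325. 257.] n 86 ctr [ 0.551  -0.1536] ztop 0.0955
green uv [336. 274.] n 97 ctr [ 0.5433 -0.2037] ztop 0.094
green uv [315. 281.] n 92 ctr [ 0.4929 -0.196 ] ztop 0.0949
green uv [350. 291.] n 95 ctr [ 0.5393 -0.2536] ztop 0.0943
green uv [328. 299.] n 93 ctr [ 0.4892 -0.2465] ztop 0.0948
red uv [285. 219.] n 99 ctr [ 0.5411 -0.0126] ztop 0.0937
```

View pics/w4.png

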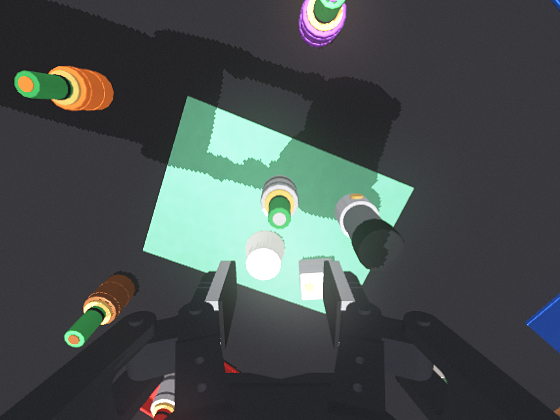

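The last waiter is at (279,205). The regulator at (370,230) lies along the closing direction, so I'll check the clearance.

```bash
python3 - <<'E'
from m import *
c=dict(np.load("w2.npz"));P=cloud(c)
for n,cc in(("w2",c),("side",dict(np.load("c1.npz"))),("scene",dict(np.load("c0.npz")))):
    P=cloud(cc);m=(P[...,2]>.02)&(P[...,2]<.11)&(np.hypot(P[...,0]-.545,P[...,1]-.305)<.045)&(cc["depth"]>0)
    Q=P[m]
    for a,b in((.02,.04),(.05,.07),(.075,.09),(.097,.11)):
        q=Q[(Q[:,2]>a)&(Q[:,2]<b)]
        if len(q)>5: print(n,a,len(q),q[:,:2].min(0).round(3),q[:,:2].max(0).round(3),q[:,:2].mean(0).round(3))
# gripper geometry in tool frame at current pose
c=vision.read_camera("wrist");P=cloud(c);s=bot.read_state()["tool_pos"];th=np.radians(38.7)
d=P-s;y=d[...,0]*np.cos(th)+d[...,1]*np.sin(th);x=-d[...,0]*np.sin(th)+d[...,1]*np.cos(th)
for h in np.arange(-.005,.11,.01):
    m=(d[...,2]>h)&(d[...,2]<h+.01)&(np.abs(y)<.12)&(np.abs(x)<.06)&(c["depth"]>0)
    if m.sum()>5: print("h",h.round(3),"y",np.percentile(y[m],[1,99]).round(3),m.sum())
E
```

```text
w2 0.02 612 [0.546 0.265] [0.57  0.303] [0.552 0.282]
w2 0.05 449 [0.548 0.268] [0.567 0.299] [0.553 0.28 ]
w2 0.075 365 [0.547 0.266] [0.567 0.3  ] [0.551 0.28 ]
w2 0.097 1968 [0.547 0.266] [0.582 0.301] [0.562 0.283]
side 0.02 93 [0.543 0.264] [0.58 0.3 ] [0.556 0.275]
side 0.05 67 [0.546 0.266] [0.575 0.288] [0.557 0.274]
side 0.075 48 [0.544 0.267] [0.575 0.293] [0.556 0.274]
side 0.097 110 [0.544 0.266] [0.58  0.303] [0.56  0.282]
scene 0.02 53 [0.548 0.264] [0.584 0.299] [0.573 0.279]
scene 0.05 49 [0.559 0.267] [0.581 0.295] [0.574 0.278]
scene 0.075 22 [0.553 0.267] [0.583 0.297] [0.575 0.28 ]
scene 0.097 107 [0.549 0.266] [0.583 0.3  ] [0.566 0.283]
h -0.005 y [-0.021  0.022] 26
h 0.005 y [-0.033  0.034] 617
h 0.015 y [-0.034  0.035] 954
h 0.025 y [-0.034  0.035] 1173
h 0.035 y [-0.033  0.034] 1438
h 0.045 y [-0.052  0.052] 2625
h 0.055 y [-0.054  0.055] 8350
h 0.065 y [-0.057  0.058] 6186
h 0.075 y [-0.06   0.061] 11800
h 0.085 y [-0.062  0.063] 7715
h 0.095 y [-0.02   0.021] 423
```

Regulator edge is ≥ 56 mm out along the closing axis and the knuckles reach 52 mm only above its top. That clears, and I'll also narrow the fingers a little.

Call:
play_rows:
  rows:
    - {"dx":-0.02,"dy":0.01,"dz":0.3,"roll":0,"fingers":0.6}
    - {"dx":0,"dy":0,"dz":0.4,"roll":0,"fingers":0.6}
    - {"dx":0,"dy":0,"dz":0.5,"roll":0,"fingers":0.6}
    - {"dx":0,"dy":0,"dz":0.5,"roll":0,"fingers":0.6}
    - {"dx":0,"dy":0,"dz":0.5,"roll":0,"fingers":0.6}
    - {"dx":0,"dy":0,"dz":0.4,"roll":0,"fingers":0.6}
    - {"dx":0,"dy":0,"dz":0.25,"roll":0,"fingers":0.6}
    - {"dx":0,"dy":0,"dz":0.1,"roll":0,"fingers":0.6}
    - {"dx":0,"dy":0,"dz":0,"roll":0,"fingers":0.6}
    - {"dx":0,"dy":0,"dz":0,"roll":0,"fingers":1}
    - {"dx":0,"dy":0,"dz":0,"roll":0,"fingers":1}
    - {"dx":0,"dy":0,"dz":0,"roll":0,"fingers":1}
    - {"dx":0,"dy":0,"dz":0,"roll":0,"fingers":1}
    - {"dx":0,"dy":0,"dz":0,"roll":0,"fingers":1}

```text
time: 23.65
tool_pos: [0.4933, 0.2537, 0.0607]
tcp_rot: [1.362, 2.83, 0.002]
wrist_force: [-0.5, -0.5, -0.1]
width: 0.198
```

```bash
python3 go.py .5035,-.1493,.18
```

```text
t 23.65 pos [0.4933 0.2537 0.0607] yaw 38.61 tilt 0.08 w 0.198 F [-0.5 -0.5 -0.1]
.5035,-.1493,.18 sum of rows dx,dy,dz: [-8.03 -6.08 -2.99]
```

Call:
play_rows:
  rows:
    - {"dx":0,"dy":0,"dz":-0.3,"roll":0,"fingers":1}
    - {"dx":0,"dy":0,"dz":-0.6,"roll":0,"fingers":1}
    - {"dx":0,"dy":0,"dz":-0.8,"roll":0,"fingers":1}
    - {"dx":0,"dy":0,"dz":-0.8,"roll":0,"fingers":1}
    - {"dx":0,"dy":0,"dz":-0.5,"roll":0,"fingers":1}
    - {"dx":-0.35,"dy":-0.26,"dz":0,"roll":0,"fingers":1}
    - {"dx":-0.6,"dy":-0.455,"dz":0,"roll":0,"fingers":1}
    - {"dx":-0.6,"dy":-0.455,"dz":0,"roll":0,"fingers":1}
    - {"dx":-0.6,"dy":-0.455,"dz":0,"roll":0,"fingers":1}
    - {"dx":-0.6,"dy":-0.455,"dz":0,"roll":0,"fingers":1}
    - {"dx":-0.6,"dy":-0.455,"dz":0,"roll":0,"fingers":1}
    - {"dx":-0.6,"dy":-0.455,"dz":0,"roll":0,"fingers":1}
    - {"dx":-0.6,"dy":-0.455,"dz":0,"roll":0,"fingers":1}
    - {"dx":-0.6,"dy":-0.455,"dz":0,"roll":0,"fingers":1}
    - {"dx":-0.6,"dy":-0.455,"dz":0,"roll":0,"fingers":1}
    - {"dx":-0.6,"dy":-0.455,"dz":0,"roll":0,"fingers":1}
    - {"dx":-0.6,"dy":-0.455,"dz":0,"roll":0,"fingers":1}
    - {"dx":-0.6,"dy":-0.455,"dz":0,"roll":0,"fingers":1}
    - {"dx":-0.33,"dy":-0.25,"dz":0,"roll":0,"fingers":1}
    - {"dx":-0.15,"dy":-0.11,"dz":0,"roll":0,"fingers":1}

```text
time: 25.32
tool_pos: [0.5032, -0.1518, 0.181]
tcp_rot: [1.365, 2.828, -0.001]
wrist_force: [0.0, -0.1, -1.2]
width: 0.196
```

Call:
play_rows:
  rows:
    - {"dx":0,"dy":0,"dz":0,"roll":0,"fingers":1}
    - {"dx":0,"dy":0,"dz":0,"roll":0,"fingers":1}
    - {"dx":0,"dy":0,"dz":0,"roll":0,"fingers":1}

```text
time: 25.57
tool_pos: [0.5031, -0.1482, 0.1801]
tcp_rot: [-1.361, -2.831, -0.001]
wrist_force: [0.4, 0.0, -2.2]
width: 0.196
```

```bash
python3 go.py .5035,-.1493,.0627
```

```text
t 25.57 pos [ 0.5031 -0.1482  0.1801] yaw 38.65 tilt 0.04 w 0.196 F [ 0.4  0.  -2.2]
.5035,-.1493,.0627 sum of rows dx,dy,dz: [-0.03 -0.01  2.93]
```

Call:
play_rows:
  rows:
    - {"dx":-0.01,"dy":-0.02,"dz":0.3,"roll":0,"fingers":1}
    - {"dx":0,"dy":0,"dz":0.4,"roll":0,"fingers":1}
    - {"dx":0,"dy":0,"dz":0.4,"roll":0,"fingers":1}
    - {"dx":0,"dy":0,"dz":0.4,"roll":0,"fingers":1}
    - {"dx":0,"dy":0,"dz":0.4,"roll":0,"fingers":1}
    - {"dx":0,"dy":0,"dz":0.35,"roll":0,"fingers":1}
    - {"dx":0,"dy":0,"dz":0.25,"roll":0,"fingers":1}
    - {"dx":0,"dy":0,"dz":0.2,"roll":0,"fingers":1}
    - {"dx":0,"dy":0,"dz":0.12,"roll":0,"fingers":1}
    - {"dx":0,"dy":0,"dz":0.06,"roll":0,"fingers":1}
    - {"dx":0,"dy":0,"dz":0.04,"roll":0,"fingers":1}
    - {"dx":0,"dy":0,"dz":0.01,"roll":0,"fingers":1}
    - {"dx":0,"dy":0,"dz":0.0,"roll":0,"fingers":1}
    - {"dx":0,"dy":0,"dz":0.0,"roll":0,"fingers":1}

```text
time: 26.73
tool_pos: [0.5033, -0.1504, 0.0634]
tcp_rot: [1.362, 2.83, 0.0]
wrist_force: [-0.4, -0.2, -1.4]
width: 0.193
```

Call:
play_rows:
  rows:
    - {"dx":0,"dy":0,"dz":0.025,"roll":0,"fingers":1}
    - {"dx":0,"dy":0,"dz":0,"roll":0,"fingers":1}

```text
time: 26.9
tool_pos: [0.5035, -0.1505, 0.0626]
tcp_rot: [1.362, 2.829, 0.0]
wrist_force: [-0.3, -0.2, 2.6]
width: 0.198
```

Contact with the floor. I'll release, lift and back away for the last check.

Call:
play_rows:
  rows:
    - {"dx":0,"dy":0,"dz":0,"roll":0,"fingers":0.75}
    - {"dx":0,"dy":0,"dz":0,"roll":0,"fingers":0.5}
    - {"dx":0,"dy":0,"dz":0,"roll":0,"fingers":0.5}
    - {"dx":0,"dy":0,"dz":0,"roll":0,"fingers":0.5}
    - {"dx":0,"dy":0,"dz":-0.4,"roll":0,"fingers":0.5}
    - {"dx":0,"dy":0,"dz":-0.8,"roll":0,"fingers":0.5}
    - {"dx":0,"dy":0,"dz":-0.8,"roll":0,"fingers":0.5}
    - {"dx":0,"dy":0,"dz":-0.9,"roll":0,"fingers":0.5}
    - {"dx":0,"dy":-0.3,"dz":-0.7,"roll":0,"fingers":0.5}
    - {"dx":0,"dy":-0.5,"dz":-0.5,"roll":0,"fingers":0.5}
    - {"dx":0,"dy":-0.5,"dz":-0.3,"roll":0,"fingers":0.5}
    - {"dx":0,"dy":-0.3,"dz":0,"roll":0,"fingers":0.5}
    - {"dx":0,"dy":0,"dz":0,"roll":0,"fingers":0.5}
    - {"dx":0,"dy":0,"dz":0,"roll":0,"fingers":0.5}

```text
time: 28.07
tool_pos: [0.4521, -0.1899, 0.2366]
tcp_rot: [-1.364, -2.829, -0.001]
wrist_force: [-0.2, 0.3, -0.6]
width: 0.5
```

```bash
python3 go.py; python3 - <<'E'
from m import *
c=vision.read_camera("side");caps(c);print();caps(vision.read_camera("wrist"));save(c,"end.png",(130,120,400,345),2.9)
E
```

```text
t 28.07 pos [ 0.4521 -0.1899  0.2366] yaw 38.51 tilt 0.07 w 0.5 F [-0.2  0.3 -0.6]
green uv [165. 147.] n 69 ctr [0.4239 0.3915] ztop 0.0893
green uv [143. 200.] n 84 ctr [0.2964 0.2217] ztop 0.0896
green uv [224. 222.] n 93 ctr [0.4196 0.0536] ztop 0.091
green uv [325. 257.] n 87 ctr [ 0.5505 -0.1531] ztop 0.0949
green uv [304. 265.] n 76 ctr [ 0.5004 -0.1485] ztop 0.0949
green uv [337. 274.] n 98 ctr [ 0.5433 -0.2038] ztop 0.0951
green uv [315. 281.] n 89 ctr [ 0.4934 -0.196 ] ztop 0.0947
green uv [350. 291.] n 95 ctr [ 0.5396 -0.2537] ztop 0.0943
green uv [328. 299.] n 94 ctr [ 0.489  -0.2468] ztop 0.0943
red uv [281. 222.] n 12 ctr [ 0.5411 -0.0132] ztop 0.0818

green uv [268. 258.] n 24 ctr [ 0.4918 -0.2459] ztop 0.0941
green uv [305. 290.] n 76 ctr [ 0.5426 -0.2545] ztop 0.0947
red uv [476. 107.] n 618 ctr [ 0.5432 -0.0142] ztop 0.0947
```

View pics/end.png

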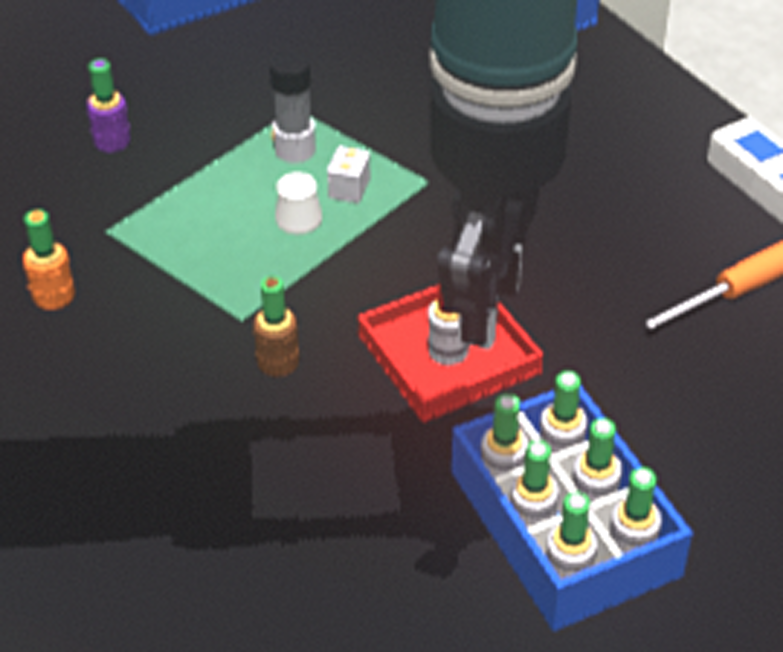

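The picture shows six upright green caps in the box at (507,410), (567,385), (538,455), (602,435), (575,510) and (642,490). The red sensor stands in the tray at (448,330), behind the gripper, and the bystanders and look-alikes haven't moved.

```bash
python3 -c "
from workcell import bot
print(bot.finish_job())"
```

```text
the job is handed in; nothing more can be done
None
```

The job is handed in at about 28 s of the 72 s allowed; no verdict was reported. The red-capped sensor was moved from the box to the middle of the reject tray first. The three green sensors from the mat then went into the freed cell and the two empty ones. Each was lowered until the wrist force showed light contact (about 3–5 N) before release.

- **Box:** the last side-camera view shows six upright green caps, one per cell. All six cap tops measure 94–95 mm, against 93 mm expected, which fits sensors resting on the floor. The three already packed measured within 2 mm of where they began.
- **Tray:** the red sensor stands upright there. The gripper partly hid it from the side camera, but the wrist camera saw it clearly, with its top at 94.7 mm (92 mm expected).
- **Everything else:** the brown, orange and purple look-alikes measured within 1 mm of their starting positions. The regulator, manifold block and housing looked unmoved in the picture. The driver was only partly in view and the oiler was not in that last crop, but the arm never went near either.
- **Disagreement:** the side camera reads positions 2–4 mm off the wrist camera. I used the wrist camera, and its readings matched the grasps.

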